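# Find the planter's pocket and hold it pocket-up over the bowl

### The job

The small concrete planter on the cork mat in the middle has its planting pocket in one end only: find out by looking or feeling which end it is, pick the planter up and turn it so that the pocket faces straight up. Finish while holding it still like that in the gripper, over the middle of the steel bowl and just clear of the rim, ready for me to fill it over the bowl. Leave the planter on the other mat, the bowl, the potted succulent and the black pot where they are.

Things in the scene. Friction and masses are not known exactly. Their poses are not given: they have to be found in the camera images.
- planter_a: octagonal prism of grey cast concrete, 66 mm over its flats, 78 mm long, about 0.4 kg, lying on a flat: two side flats stand upright, 66 mm apart, 27 mm high. One end is solid; the other has the pocket, an eight-sided blind hole, 50 mm wide, 58 mm deep. Origin: the prism's centre, 33 mm above its mat; x: along its length, z: up as it lies. The axes do not tell which end has the pocket
- planter_b: a like planter, same size and axes; its pocket too may be at either end, not told. To feel: closed fingertips, slanted 45 degrees and led in level 10 mm below an end's middle, go over 15 mm past the face into a pocket but stop at a solid end, and the planter slides if pushed over about 1.5 to 3.5 N. Either planter may be the one on mat, which is the one to take
- mat: the work mat in the middle, a fixed flat cork square 220 x 220 mm, 3 mm thick; the planter to take lies on it, within 50 mm of its centre, its length roughly across the robot's front (along y, give or take 45 degrees). Origin: centre of its underside
- mat_other: the neighbour's mat, the same as the work mat, off to the left or to the right; the planter on it stays there. Origin: centre of its underside
- bowl: a loose stainless steel mixing bowl, 240 mm across the rim, 85 mm high, wall 3 mm, empty, 0.5 kg, on the side away from the other mat. Origin: centre of its underside, on its axis
- potted: bystander beyond the work: a like planter standing on its solid end, 66 mm across, with a succulent in it, about 105 mm high in all. Origin: centre of its underside
- nursery_pot: bystander beyond the work: an empty black plastic nursery pot, 80 mm across the rim, 75 mm high, very light. Origin: centre of its underside

How it is judged (in metres and radians):
At the end, for the whole second after the job is handed in: The planter from the middle mat is in the gripper, still, touching nothing else, its pocket (z out of its mouth) up within 12 degrees, its centre within 50 mm of the bowl's axis, its lower end 5 to 135 mm above the rim (85 mm); the other planter lies unmoved on its mat (((angle between planter_a_pocket's own z axis and vertical below 0.21 rad and horizontal distance between planter_a and bowl below 0.05 m and height (world z) of planter_a between 0.129 and 0.26 m and contact force between planter_a and the fingers above 1 N and contact force between planter_a and bowl below 0.1 N and linear speed of planter_a below 0.03 m/s and angular speed of planter_a below 0.3 rad/s and horizontal distance between planter_b and mat_other below 0.075 m and distance of planter_b from where it was at the start of the episode below 0.02 m) or (angle between planter_b_pocket's own z axis and vertical below 0.21 rad and horizontal distance between planter_b and bowl below 0.05 m and height (world z) of planter_b between 0.129 and 0.26 m and contact force between planter_b and the fingers above 1 N and contact force between planter_b and bowl below 0.1 N and linear speed of planter_b below 0.03 m/s and angular speed of planter_b below 0.3 rad/s and horizontal distance between planter_a and mat_other below 0.075 m and distance of planter_a from where it was at the start of the episode below 0.02 m))); the arm keeps its last pose, push and grip.
It fails at once if the planter on the other mat is shifted by more than 20 mm ((horizontal distance between planter_a and mat_other below 0.12 m and height (world z) of planter_a below 0.05 m and distance of planter_a from where it was at the start of the episode above 0.02 m) or (horizontal distance between planter_b and mat_other below 0.12 m and height (world z) of planter_b below 0.05 m and distance of planter_b from where it was at the start of the episode above 0.02 m)).
It fails at once if the bowl is shifted by more than 20 mm (distance of bowl from where it was at the start of the episode above 0.02 m).
It fails at once if the potted succulent or the black pot is shifted by more than 20 mm (distance of any of potted, nursery_pot from where it was at the start of the episode above 0.02 m).
It also fails if it takes over 59 s, if anything falls off the work surface, if the arm or the gripper's body presses on something with over 40 N, if the wrist force passes 120 N, or if a joint passes its speed limit or range.

### The arm

A 6-joint arm with a two-finger parallel gripper is mounted at the origin on the work surface. World frame = base frame: x ahead of the robot, y to its left, z up, the work surface at z = 0. Lengths are in mm, angles in degrees, forces in N, time in s.
With the tool pointing down it reaches from about 300 to 850 mm from the base axis. Payload 4.2 kg.
Tool frame: the origin (TCP) lies at the very end of the fingers, on their centre line; the grasp point (between the pads) lies 19 mm behind it (env.grasp_offset is the distance from the TCP to the grasp point, in mm); z points along the fingers, y is the line along which they close (so a half turn about z gives the same grasp; the last joint's range is limited). The gripper opens to 91 mm and grips with 3 to 60 N. Pads are 32 mm wide; open, the fingers measure 118 mm over their backs; the gripper's body (76 mm by 178 mm) begins 60 mm behind the grasp point.
Start: joints at [-75.63, 18.312, 89.639, -0, 72.044, -1.146], TCP at [153.816, -554.061, 213.976] pointing down, gripper open.
Joint ranges: [-177.97, 177.97], [-48.28, 115.42], [12.27, 149.76], [-77.06, 257.06], [2.81, 150.46], [-146.56, 146.56]. Speed limits (degrees/s): [147.25, 147.25, 180, 180, 180, 180].

### API

Orientations are given as [roll, pitch, yaw] about the fixed x, y, z axes, in that order (R = Rz(yaw) Ry(pitch) Rx(roll)).
In Python, from workcell import env gives the robot as it stands. The module is installed in compiled form; this text tells all that it offers.
- The arm moves only by the tool send_rows, never from a script. Its argument "motion" is a list of rows, each an object of numbers: "tx", "ty", "tz": the shift along the tool's x, y, z in units of 500 mm (1.0 is 500 mm); "rx", "ry", "rz": the turn, a rotation vector about the tool's x, y, z in units of 30 degrees (1.0 is 30 degrees); "gripper": the closure, from -1 (fully open) to 1 (shut). In form: [{"tx": .., "ty": .., "tz": .., "rx": .., "ry": .., "rz": .., "gripper": ..}, ...]. A call has 1 to 12 rows; each row shifts and turns the commanded pose from where the row before left it, along the tool's axes as they then stand; what a row does not reach is not made up. A row lasts 1/8 s, in which the tool goes at most 62.5 mm and 10.7 degrees, less where a joint would pass 70% of its speed; a pose out of reach is approached as far as the arm can. A call with a number of a shift or a turn outside -1 to 1 is refused whole. A call with a gripper value outside its range is refused whole. The fingers move at their own pace and stop on an object; "grip_force" is the grip in N (left out, the last holds). Time passes only in rows, so rows that do not move let the fingers close. It gives the time, the measured TCP pose, the force, the opening and the grip force at its end, in the units of the state.
- env.state(): the state, without advancing time (a new reading comes with each control period).
- env.grab_frame(name): name is "side" or "top" or "wrist"; returns a dict with "frame" (420x560x3 uint8, red, green, blue), "vertical_fov" (degrees; the focal length in pixels is half the picture's height over the tangent of half this angle, whatever the lens; pixels are square), "cx", "cy" (the principal point, pixels), "rvec" (rotation vector, rad) and "tvec" (3), from world to camera coordinates, as OpenCV has them; the wrist camera has in their place "T_tool_cam" (4x4, takes a point from camera to tool coordinates, whose origin is the TCP and whose axes are the flange's). Camera axes: x right, y down, z forward; pixel columns grow to the right and rows downward; lengths in mm; the calibration is good to about 2 mm. A picture is of the moment at which its call begins: read the wrist's pose just before it. There is no depth.
- env.job_done(): hands the job in; it is judged then, once.
The state is a dict: "time_s": time; "qpos": joint angles; "qvel": joint speeds; "effort": joint torques, N m; "ee_pos": TCP position; "ee_rot": TCP orientation; "force": force on the tool from outside, world axes, zero at the start; "torque": the same for the moment, N m; "gripper_width": finger opening in mm; "gripper_force": force on a finger pad.
Only numpy, scipy, OpenCV 4.12 (cv2) and the standard library are available. Lean on these libraries where they do the work, as an engineer would, in place of code of your own. Each camera call takes 0.05 s, during which the arm holds its last target. There are 200 camera calls.

## Working session

There is one attempt and no reset: what is moved stays moved. The work goes in short steps, Python scripts to look and compute and a tool call to move; the robot and the scene stay as the last step left them, time stands still between calls to the robot, and variables do not carry over. Pictures are saved under pics/ and viewed, at most 10 in all, crops included, and the job is handed in when it is done.

Besides the shell and the picture viewer there is one more tool, called in YAML: its name, and indented under it one key for each argument. send_rows: Moves the arm, as the interface text tells. Shifts and turns lie within -1 to 1; 1 stands for 500 mm of shift or 30 degrees of turn. Its arguments: {"type":"object","properties":{"motion":{"type":"array"},"grip_force":{"type":"number"}},"required":["motion"]}

```bash
mkdir -p pics
cat > h.py <<'E'
import numpy as np, cv2
from workcell import env
from scipy.spatial.transform import Rotation as R
def grab(n,name=None):
    s=env.state(); g=env.grab_frame(n)
    if name: cv2.imwrite('pics/'+name,g['frame'][:,:,::-1])
    f=g['frame'].shape[0]/2/np.tan(np.radians(g['vertical_fov'])/2)
    K=np.array([[f,0,g['cx']],[0,f,g['cy']],[0,0,1]])
    if n=='wrist':
        T=np.eye(4);T[:3,:3]=R.from_euler('xyz',s['ee_rot'],degrees=True).as_matrix();T[:3,3]=s['ee_pos']
        W=T@np.array(g['T_tool_cam']); Rc=W[:3,:3].T; t=-Rc@W[:3,3]
    else:
        Rc=cv2.Rodrigues(np.array(g['rvec'],float))[0]; t=np.array(g['tvec'],float).ravel()
    return g['frame'],K,Rc,t
def unproj(c,px,z):
    _,K,Rc,t=c; C=-Rc.T@t
    d=Rc.T@np.linalg.inv(K)@np.array([px[0],px[1],1.]); return C+d*(z-C[2])/d[2]
def proj(c,p):
    _,K,Rc,t=c; q=K@(Rc@np.array(p,float)+t); return q[:2]/q[2]
E
python3 - <<'E'
from h import *
import pickle
for n in('top','side'):
    c=grab(n,n+'1.png'); pickle.dump(c,open(n+'.pkl','wb')); print(n,-c[2].T@c[3])
print(env.state())
E
```

```text
top [ 372.35488576   10.84052964 1356.10779654]
side [ 343.50907176 1155.22623022 1145.28027641]
{'time_s': 0.1, 'qpos': array([-7.56321030e+01,  1.83490218e+01,  8.96959314e+01, -2.38554998e-03,
        7.20452474e+01, -1.14731693e+00]), 'qvel': array([-0.04573152, -0.13546584, -0.19096935,  0.04500516,  0.00679498,
        0.06930618]), 'effort': array([-4.93572898e-04, -4.13333416e+01, -2.32510346e+01,  7.28403521e-02,
        4.22492065e-02, -5.64371828e-05]), 'ee_pos': array([ 153.6771162 , -553.63824656,  213.2175095 ]), 'ee_rot': array([-1.79909772e+02,  4.61661996e-04,  1.55159515e+01]), 'force': array([ 1.11188866,  0.82697167, -0.49219551]), 'torque': array([-0.00029414,  0.03716227, -0.02024899]), 'gripper_force': 0.0, 'gripper_width': 91.45892918746218}
```

View pics/top1.png

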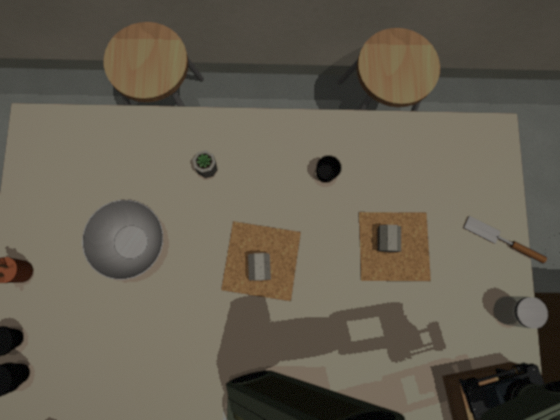

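View pics/side1.png

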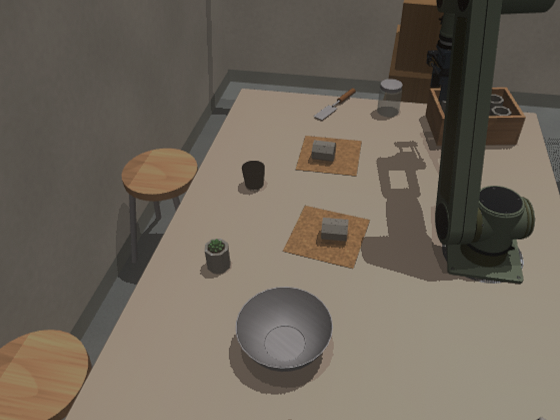

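Run:
```python
from h import *
import pickle
t=pickle.load(open('top.pkl','rb'));s=pickle.load(open('side.pkl','rb'))
up=lambda im:cv2.resize(im,(400,400),interpolation=cv2.INTER_CUBIC)
a=up(t[0][240:290,235:285]);b=up(s[0][205:255,310:360])
o=np.hstack([a,b])[:,:,::-1]; o=np.clip(o*1.3,0,255)
cv2.imwrite('pics/crop1.png',o)
print('planter',unproj(t,(259,266),69),unproj(s,(335,225),69))
for q in[(233,222),(300,231),(293,300),(222,292)]:print('mat',unproj(t,q,3))
b=[unproj(t,q,85)for q in[(84,239),(162,238),(122,201),(124,278)]];print(b)
print('pot',unproj(t,(204,161),80),'np',unproj(t,(328,168),75),'oth',unproj(t,(390,238),69))
print('bowl bottom side',unproj(s,(285,343),3),'top',unproj(t,(131,242),3))
```

```text
planter [440.97619813  15.56297922  69.        ] [439.48325082  28.77432766  69.        ]
mat [582.43962735 101.03683948   3.        ]
mat [ 557.08266659 -112.60816305    3.        ]
mat [341.61267948 -91.15239165   3.        ]
mat [362.89448981 128.75597177   3.        ]
[array([511.53887612, 533.01143515,  85.        ]), array([518.21709803, 304.15061299,  85.        ]), array([627.83833093, 430.07529275,  85.        ]), array([399.56066015, 407.45092887,  85.        ])]
pot [758.79488844 190.38891332  80.        ] np [ 745.39761716 -192.67470082   75.        ] oth [ 531.20509103 -379.67600051   69.        ]
bowl bottom side [514.94502506 417.20915468   3.        ] top [513.42540499 419.32674456   3.        ][ WARN:0@0.527] global loadsave.cpp:1063 imwrite_ Unsupported depth image for selected encoder is fallbacked to CV_8U.
```

View pics/crop1.png

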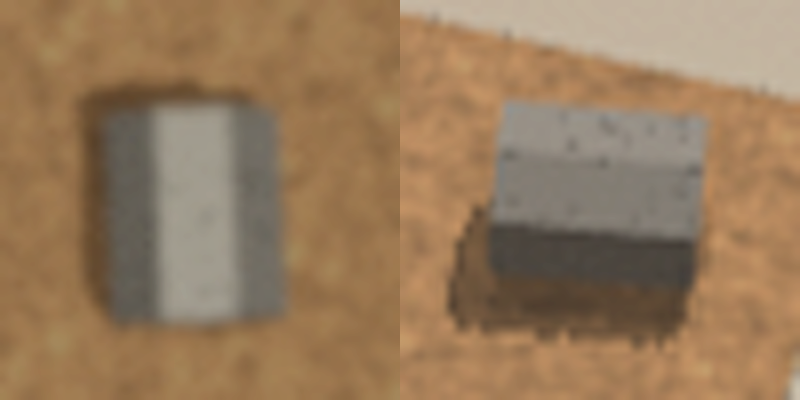

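```bash
cat >> h.py <<'E'
def delta(pos,Rt):
    s=env.state(); Rc=R.from_euler('xyz',s['ee_rot'],degrees=True)
    d=Rc.inv().apply(np.array(pos)-s['ee_pos']); rv=(Rc.inv()*Rt).as_rotvec(degrees=True)
    print('shift(tool,mm)',d.round(1),'units',(d/500).round(4),'| rotvec deg',rv.round(2),'units',(rv/30).round(3))
def tool(yaw,tilt):  # tilt>0: points forward; tilt about tool y
    return R.from_euler('xyz',[180,0,yaw],degrees=True)*R.from_euler('y',tilt,degrees=True)
E
python3 - <<'E'
from h import *
import pickle
t=pickle.load(open('top.pkl','rb'))
g=env.grab_frame('wrist');print(np.array(g['T_tool_cam']).round(2),g['vertical_fov'],g['cx'],g['cy'])
for n,q in dict(lt=(248.3,253),lb=(249.5,280),mtl=(254.5,253.2),mtr=(264,253),mbl=(255.5,279.8),mbr=(265.,280)).items():print(n,unproj(t,q,69 if n[0]=='m' else 55).round(1))
delta([200,16,330],tool(0,0))
E
```

```text
[[-0.0000e+00 -9.6000e-01 -2.9000e-01  8.0210e+01]
 [ 1.0000e+00 -0.0000e+00 -0.0000e+00  1.4000e-01]
 [ 0.0000e+00 -2.9000e-01  9.6000e-01 -1.7102e+02]
 [ 0.0000e+00  0.0000e+00  0.0000e+00  1.0000e+00]] 58.298856181604 273.433924207586 211.6923087958715
lt [480.3  48.7  55. ]
lb [399.7  43.3  55. ]
mtl [478.8  29.7  69. ]
mtr [479.9   1.3  69. ]
mbl [400.2  25.2  69. ]
mbr [400.   -2.9  69. ]
shift(tool,mm) [ 197.  -536.7 -115.9] units [ 0.394  -1.0734 -0.2319] | rotvec deg [-8.000e-02  1.000e-02  1.552e+01] units [-0.003  0.     0.517]
```

Run:
```python
from h import *
delta([530,14,300],tool(0,0))
```

```text
shift(tool,mm) [ 514.5 -446.4  -86.1] units [ 1.0289 -0.8929 -0.1721] | rotvec deg [-8.000e-02  1.000e-02  1.552e+01] units [-0.003  0.     0.517]
```

send_rows:
  motion:
    - {"tz":-0.1}
    - {"tx":0.0857,"ty":-0.0744,"tz":-0.007}
    - {"tx":0.0857,"ty":-0.0744,"tz":-0.007}
    - {"tx":0.0857,"ty":-0.0744,"tz":-0.007}
    - {"tx":0.0857,"ty":-0.0744,"tz":-0.007}
    - {"tx":0.0857,"ty":-0.0744,"tz":-0.007}
    - {"tx":0.0857,"ty":-0.0744,"tz":-0.007}
    - {"tx":0.0857,"ty":-0.0744,"tz":-0.007}
    - {"tx":0.0857,"ty":-0.0744,"tz":-0.007}
    - {"tx":0.0857,"ty":-0.0744,"tz":-0.007}
    - {"tx":0.0857,"ty":-0.0744,"tz":-0.007}
    - {"tx":0.0857,"ty":-0.0744}

```text
invalid input at $.motion[0]: expected keys tx, ty, tz, rx, ry, rz, gripper
```

send_rows:
  motion:
    - {"tx":0.0857,"ty":-0.0744}
    - {"rz":0.26}
    - {"rz":0.26}
    - {"ry":-0.25}
    - {"ry":-0.25}
    - {"ry":-0.25}
    - {"ry":-0.25}
    - {"ry":0}

```text
invalid input at $.motion[0]: expected keys tx, ty, tz, rx, ry, rz, gripper
```

Run:
```python
from h import *
s=env.state();print(s['time_s'],s['qpos'].round(1),s['ee_pos'],s['ee_rot'])
delta([535,14,125],tool(0,-30))
```

```text
0.15 [-75.6  18.3  89.7   0.   72.   -1.1] [ 153.71509305 -553.68770038  213.31993983] [-1.79922289e+02 -1.86186176e-03  1.55180666e+01]
shift(tool,mm) [ 519.3 -444.9   88.9] units [ 1.0385 -0.8897  0.1779] | rotvec deg [  3.99 -29.81  15.18] units [ 0.133 -0.994  0.506]
```

All keys are needed per row.

send_rows:
  motion:
    - {"tx":0,"ty":0,"tz":-0.1,"rx":0,"ry":0,"rz":0,"gripper":-1}
    - {"tx":0.0857,"ty":-0.0744,"tz":-0.007,"rx":0,"ry":0,"rz":0,"gripper":-1}
    - {"tx":0.0857,"ty":-0.0744,"tz":-0.007,"rx":0,"ry":0,"rz":0,"gripper":-1}
    - {"tx":0.0857,"ty":-0.0744,"tz":-0.007,"rx":0,"ry":0,"rz":0,"gripper":-1}
    - {"tx":0.0857,"ty":-0.0744,"tz":-0.007,"rx":0,"ry":0,"rz":0,"gripper":-1}
    - {"tx":0.0857,"ty":-0.0744,"tz":-0.007,"rx":0,"ry":0,"rz":0,"gripper":-1}
    - {"tx":0.0857,"ty":-0.0744,"tz":-0.007,"rx":0,"ry":0,"rz":0,"gripper":-1}
    - {"tx":0.0857,"ty":-0.0744,"tz":-0.007,"rx":0,"ry":0,"rz":0,"gripper":-1}
    - {"tx":0.0857,"ty":-0.0744,"tz":-0.007,"rx":0,"ry":0,"rz":0,"gripper":-1}
    - {"tx":0.0857,"ty":-0.0744,"tz":-0.007,"rx":0,"ry":0,"rz":0,"gripper":-1}
    - {"tx":0.0857,"ty":-0.0744,"tz":-0.007,"rx":0,"ry":0,"rz":0,"gripper":-1}
    - {"tx":0.0857,"ty":-0.0744,"tz":0,"rx":0,"ry":0,"rz":0,"gripper":-1}

```text
time_s: 1.65
ee_pos: [499.4, -32.0, 299.1]
ee_rot: [180.0, -0.0, 15.5]
force: [1.5, -0.6, -0.1]
gripper_width: 91.1
gripper_force: 0.0
```

send_rows:
  motion:
    - {"tx":0.0857,"ty":-0.0744,"tz":0,"rx":0,"ry":0,"rz":0,"gripper":-1}
    - {"tx":0,"ty":0,"tz":0,"rx":0,"ry":0,"rz":0.26,"gripper":-1}
    - {"tx":0,"ty":0,"tz":0,"rx":0,"ry":0,"rz":0.26,"gripper":-1}
    - {"tx":0,"ty":0,"tz":0,"rx":0,"ry":-0.25,"rz":0,"gripper":-1}
    - {"tx":0,"ty":0,"tz":0,"rx":0,"ry":-0.25,"rz":0,"gripper":-1}
    - {"tx":0,"ty":0,"tz":0,"rx":0,"ry":-0.25,"rz":0,"gripper":-1}
    - {"tx":0,"ty":0,"tz":0,"rx":0,"ry":-0.25,"rz":0,"gripper":-1}
    - {"tx":0,"ty":0,"tz":0,"rx":0,"ry":0,"rz":0,"gripper":-1}

```text
time_s: 2.65
ee_pos: [531.0, 13.6, 295.9]
ee_rot: [180.0, 30.2, -0.1]
force: [-0.3, 0.2, 0.0]
gripper_width: 91.1
gripper_force: 0.0
```

Run:
```python
from h import *
s=env.state();print(s['time_s'],s['qpos'].round(1),s['ee_pos'],s['ee_rot'])
delta([535,14,125],tool(0,-30))
```

```text
2.65 [2.000e-01 2.920e+01 6.720e+01 1.000e-01 1.139e+02 9.030e+01] [530.96830565  13.59640696 295.86756119] [ 1.79990388e+02  3.02194164e+01 -9.29771433e-02]
shift(tool,mm) [ 89.5  -0.4 145.6] units [ 0.179  -0.0009  0.2912] | rotvec deg [-0.04  0.22 -0.08] units [-0.001  0.007 -0.003]
```

send_rows:
  motion:
    - {"tx":0.045,"ty":0,"tz":0.073,"rx":0,"ry":0,"rz":0,"gripper":-1}
    - {"tx":0.045,"ty":0,"tz":0.073,"rx":0,"ry":0,"rz":0,"gripper":-1}
    - {"tx":0.045,"ty":0,"tz":0.073,"rx":0,"ry":0,"rz":0,"gripper":-1}
    - {"tx":0.045,"ty":0,"tz":0.073,"rx":0,"ry":0,"rz":0,"gripper":-1}
    - {"tx":0,"ty":0,"tz":0,"rx":0,"ry":0,"rz":0,"gripper":-1}

```text
time_s: 3.28
ee_pos: [532.7, 13.6, 126.3]
ee_rot: [180.0, 30.2, -0.1]
force: [-0.4, 0.5, -0.1]
gripper_width: 91.5
gripper_force: 0.0
```

Run:
```python
from h import *
import pickle
s=env.state();print(s['time_s'],s['qpos'].round(1),s['ee_pos'],s['ee_rot'])
c=grab('wrist','w1.png');pickle.dump(c,open('w1.pkl','wb'))
print(proj(c,[480,15.5,36]),proj(c,[400,11,69]))
```

```text
3.275 [ 0.2 35.  81.5  0.1 93.8 90.2] [532.65530825  13.61965626 126.30828118] [ 1.79993022e+02  3.02440949e+01 -8.36070290e-02]
[271.00217717 209.42257692] [276.74954014 301.66394184]
```

View pics/w1.png

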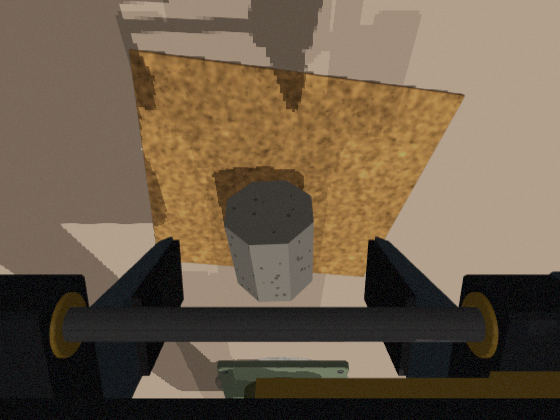

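```bash
cat > kin.py <<'E'
from h import *
L2,L3,Lt,d1,off=510,425,275,136,11.5
lim=np.array([[-177.97,177.97],[-48.28,115.42],[12.27,149.76],[-77.06,257.06],[2.81,150.46],[-146.56,146.56]])
def fk(q):
    q1,q2,q3,q4,q5,q6=q; a=q2+q3; r=np.radians
    x=L2*np.sin(r(q2))+L3*np.sin(r(a)); z=d1+L2*np.cos(r(q2))+L3*np.cos(r(a))
    Ro=R.from_euler('ZYZYZ',[q1,a,q4,q5,q6+90],degrees=True)
    return R.from_euler('z',q1,degrees=True).apply([x,off,z])+Ro.apply([0,0,Lt]),Ro
def ik(p,Ro):   # both wrist branches, q within limits else None
    w=np.array(p)-Ro.apply([0,0,Lt]); rh=np.hypot(w[0],w[1])
    q1=np.degrees(np.arctan2(w[1],w[0])-np.arcsin(off/rh)); x=np.sqrt(rh**2-off**2); z=w[2]-d1; d=np.hypot(x,z)
    c=(L2**2+L3**2-d*d)/(2*L2*L3)
    if abs(c)>1: return []
    q3=180-np.degrees(np.arccos(c)); q2=np.degrees(np.arctan2(x,z)-np.arccos((L2**2+d*d-L3**2)/(2*L2*d)))
    M=R.from_euler('ZY',[q1,q2+q3],degrees=True).inv()*Ro
    q4,q5,q6=M.as_euler('ZYZ',degrees=True); o=[]
    for b in((q4,q5,q6),(q4+180,-q5,q6+180)):
        if b[1]<0: continue
        for k in(-360,0,360):
            for m in(-360,0,360):
                q=np.array([q1,q2,q3,b[0]+k,b[1],b[2]+m-90])
                if((q>lim[:,0]+2)&(q<lim[:,1]-2)).all():o.append(q)
    return o
E
python3 - <<'E'
from kin import *
s=env.state();p,Ro=fk(s['qpos']);print(p-s['ee_pos'],Ro.as_euler('xyz',degrees=True),s['ee_rot'])
pl=np.array([440,13.5,36]);B=np.array([514,418,215.])
for yaw in(3,183):
  for t in(0,10,15,20):
    Rg=tool(yaw,t if yaw<90 else -t); pg=pl+Rg.apply([0,0,19])
    g=ik(pg,Rg)
    print('GRASP',yaw,t,[x.round(0) for x in g])
    ax=R.from_euler('z',3,degrees=True).apply([-1,0,0]) # pocket dir
    # final: rotation F*Rg with F: pocket->up, any yaw
    F0=R.align_vectors([[0,0,1],[0,1,0]],[ax,np.cross([0,0,1],ax)])[0]
    for az in range(-180,180,30):
        Rf=R.from_euler('z',az,degrees=True)*F0*Rg
        zt=Rf.apply([0,0,1]); rel=np.degrees(np.arctan2(zt[1],zt[0]))-39
        for q in ik(B+Rf.apply([0,0,19]),Rf): 
            if t in(0,15):print('   F az',az,'tool az rel radial',round((rel+180)%360-180),q.round(0))
E
```

```text
Traceback (most recent call last):
  File "kin.py", line 7, in fk
    Ro=R.from_euler('ZYZYZ',[q1,a,q4,q5,q6+90],degrees=True)
  File "scipy/spatial/transform/_rotation.pyx", line 1413, in scipy.spatial.transform._rotation.Rotation.from_euler
ValueError: Expected axis specification to be a non-empty string of upto 3 characters, got ZYZYZ
```

```bash
sed -i "s/R.from_euler('ZYZYZ',\[q1,a,q4,q5,q6+90\],degrees=True)/R.from_euler('ZY',[q1,a],degrees=True)*R.from_euler('ZYZ',[q4,q5,q6+90],degrees=True)/" kin.py
cat > s.py <<'E'
from kin import *
s=env.state();p,Ro=fk(s['qpos']);print(p-s['ee_pos'],Ro.as_euler('xyz',degrees=True),s['ee_rot'])
pl=np.array([440,13.5,36]);B=np.array([514,418,215.])
for yaw in(3,183):
  for t in(0,10,15,20):
    Rg=tool(yaw,t if yaw<90 else -t); pg=pl+Rg.apply([0,0,-0])+Rg.apply([0,0,19])
    print('GRASP',yaw,t,[x.round(0) for x in ik(pg,Rg)])
    ax=R.from_euler('z',3,degrees=True).apply([-1,0,0])
    F0=R.align_vectors([[0,0,1],[0,1,0]],[ax,[0,1,0]])[0]
    F0=R.from_rotvec(np.pi/2*np.cross(ax,[0,0,1]))
    if t in(0,15):
      for az in range(-180,180,30):
        Rf=R.from_euler('z',az,degrees=True)*F0*Rg
        zt=Rf.apply([0,0,1]); rel=np.degrees(np.arctan2(zt[1],zt[0]))-39
        for q in ik(B+Rf.apply([0,0,19]),Rf): print('   F az',az,'tool az rel radial',round((rel+180)%360-180),q.round(0))
E
python3 s.py
```

```text
[ 1.80291101 -0.11650323  0.25048893] [ 1.79994413e+02  3.00191330e+01 -8.68885438e-02] [ 1.79994413e+02  3.00191330e+01 -8.68885438e-02]
GRASP 3 0 [array([  0.,  19., 121.,  -0.,  40.,  87.])]
   F az -180 tool az rel radial -36 [ 56.  30. 118. 237.  72.  64.]
   F az -150 tool az rel radial -6 [ 41.  26. 128. 189.  64.  86.]
   F az -120 tool az rel radial 24 [ 24.  28. 124. 137.  68. 109.]
   F az -90 tool az rel radial 54 [ 16.  35. 107. 100.  82. 127.]
   F az -60 tool az rel radial 84 [ 16.  45.  86.  79. 103. 138.]
   F az -30 tool az rel radial 114 [ 21.  57.  61.  67. 126. 144.]
   F az 90 tool az rel radial -126 [ 53.  61.  52. -65. 135.  33.]
   F az 120 tool az rel radial -96 [ 58.  50.  76. -74. 110.  39.]
GRASP 3 10 [array([ -0.,  16., 127.,   1.,  27.,  86.])]
GRASP 3 15 [array([ -0.,  14., 130.,   2.,  20.,  85.])]
   F az -180 tool az rel radial -36 [ 55.  24. 115. 250.  54.  50.]
   F az -150 tool az rel radial -6 [ 41.  18. 124. 193.  38.  82.]
   F az -120 tool az rel radial 24 [ 25.  21. 120. 126.  47. 122.]
   F az -90 tool az rel radial 54 [ 17.  30. 105.  89. 
[... 1032 characters left out ...]
0.,   2.,  20., -95.])]
   F az -180 tool az rel radial -36 [  55.   24.  115.  250.   54. -130.]
   F az -150 tool az rel radial -6 [ 41.  18. 124. 193.  38. -98.]
   F az -120 tool az rel radial 24 [ 25.  21. 120. 126.  47. -58.]
   F az -90 tool az rel radial 54 [ 17.  30. 105.  89.  70. -43.]
   F az -60 tool az rel radial 84 [ 17.  41.  84.  69.  94. -38.]
   F az -30 tool az rel radial 114 [ 22.  52.  61.  56. 119. -38.]
   F az 0 tool az rel radial 144 [ 29.  64.  37.  45. 144. -44.]
   F az 90 tool az rel radial -126 [  52.   57.   51.  -53.  128. -142.]
   F az 120 tool az rel radial -96 [  58.   45.   75.  -64.  103. -144.]
GRASP 183 20 [array([ -0.,  14., 133.,   5.,  13., -98.])]
```

send_rows:
  motion:
    - {"tx":-0.05,"ty":0,"tz":-0.087,"rx":0,"ry":0,"rz":0,"gripper":-1}
    - {"tx":-0.05,"ty":0,"tz":-0.087,"rx":0,"ry":0,"rz":0,"gripper":-1}
    - {"tx":0,"ty":0,"tz":0,"rx":0,"ry":0.25,"rz":0,"gripper":-1}
    - {"tx":0,"ty":0,"tz":0,"rx":0,"ry":0.25,"rz":0,"gripper":-1}
    - {"tx":0,"ty":0,"tz":0,"rx":0,"ry":0.25,"rz":0,"gripper":-1}
    - {"tx":0,"ty":0,"tz":0,"rx":0,"ry":0.25,"rz":0,"gripper":-1}
    - {"tx":-0.1,"ty":0,"tz":0,"rx":0,"ry":0,"rz":0,"gripper":-1}
    - {"tx":-0.1,"ty":0,"tz":0,"rx":0,"ry":0,"rz":0,"gripper":-1}
    - {"tx":-0.1,"ty":0,"tz":0.06,"rx":0,"ry":0,"rz":0,"gripper":-1}
    - {"tx":0,"ty":0,"tz":0,"rx":0,"ry":0,"rz":-0.339,"gripper":-1}
    - {"tx":0,"ty":0,"tz":0,"rx":0,"ry":0,"rz":-0.339,"gripper":-1}
    - {"tx":0,"ty":0,"tz":0,"rx":0,"ry":0,"rz":-0.339,"gripper":-1}

```text
time_s: 4.82
ee_pos: [385.5, 13.9, 200.8]
ee_rot: [179.8, -0.3, 30.8]
force: [-0.2, -0.9, -0.2]
gripper_width: 91.1
gripper_force: 0.0
```

send_rows:
  motion:
    - {"tx":0,"ty":0,"tz":0,"rx":0,"ry":0,"rz":-0.339,"gripper":-1}
    - {"tx":0,"ty":0,"tz":0,"rx":0,"ry":0,"rz":-0.339,"gripper":-1}
    - {"tx":0,"ty":0,"tz":0,"rx":0,"ry":0,"rz":-0.339,"gripper":-1}
    - {"tx":0,"ty":0,"tz":0,"rx":0,"ry":0,"rz":-0.339,"gripper":-1}
    - {"tx":0,"ty":0,"tz":0,"rx":0,"ry":0,"rz":-0.339,"gripper":-1}
    - {"tx":0,"ty":0,"tz":0,"rx":0,"ry":0,"rz":-0.339,"gripper":-1}
    - {"tx":0,"ty":0,"tz":0,"rx":0,"ry":0,"rz":-0.339,"gripper":-1}
    - {"tx":0,"ty":0,"tz":0,"rx":0,"ry":0,"rz":-0.339,"gripper":-1}
    - {"tx":0,"ty":0,"tz":0,"rx":0,"ry":0,"rz":-0.339,"gripper":-1}
    - {"tx":0,"ty":0,"tz":0,"rx":0,"ry":0,"rz":-0.339,"gripper":-1}
    - {"tx":0,"ty":0,"tz":0,"rx":0,"ry":0,"rz":-0.339,"gripper":-1}
    - {"tx":0,"ty":0,"tz":0,"rx":0,"ry":0,"rz":-0.339,"gripper":-1}

```text
time_s: 6.32
ee_pos: [385.7, 13.8, 200.7]
ee_rot: [179.8, 0.3, 152.8]
force: [0.3, 0.3, 0.3]
gripper_width: 90.9
gripper_force: 0.0
```

send_rows:
  motion:
    - {"tx":0,"ty":0,"tz":0,"rx":0,"ry":0,"rz":-0.339,"gripper":-1}
    - {"tx":0,"ty":0,"tz":0,"rx":0,"ry":0,"rz":-0.339,"gripper":-1}
    - {"tx":0,"ty":0,"tz":0,"rx":0,"ry":0,"rz":-0.339,"gripper":-1}
    - {"tx":0,"ty":0,"tz":0,"rx":0,"ry":-0.333,"rz":0,"gripper":-1}
    - {"tx":0,"ty":0,"tz":0,"rx":0,"ry":0,"rz":0,"gripper":-1}

```text
time_s: 6.95
ee_pos: [382.6, 13.8, 199.6]
ee_rot: [-180.0, 10.1, -177.0]
force: [0.3, 0.6, 0.8]
gripper_width: 91.3
gripper_force: 0.0
```

Run:
```python
from h import *
import pickle
s=env.state();print(s['time_s'],s['qpos'].round(1),s['ee_pos'],s['ee_rot'])
c=grab('wrist','w2.png');pickle.dump(c,open('w2.pkl','wb'))
print(proj(c,[480,15.5,69]),proj(c,[400,11,69]))
Rg=tool(183,-10); print(Rg.apply([0,0,1]));delta(np.array([440,13.5,36])+Rg.apply([0,0,19]),Rg)
```

```text
6.95 [-1.000e-01 -4.100e+00  1.194e+02  6.000e-01  5.470e+01 -9.340e+01] [382.61636355  13.78120455 199.61049266] [-179.98727224   10.11536494 -177.03837145]
[270.31235644 274.41058257] [269.41723336 195.02755044]
[ 0.1734102   0.00908804 -0.98480775]
shift(tool,mm) [-25.4  -3.1 190.3] units [-0.0507 -0.0062  0.3805] | rotvec deg [-0.02  0.17 -0.04] units [-0.001  0.006 -0.001]
```

View pics/w2.png

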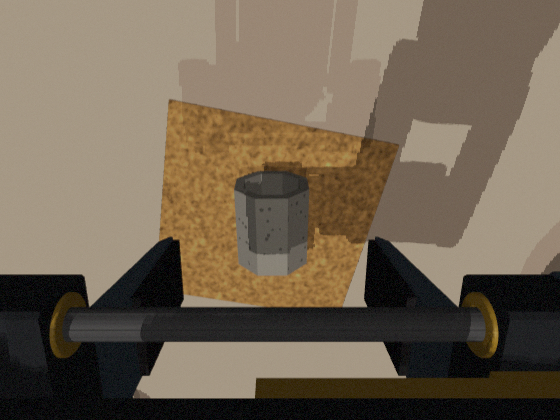

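send_rows:
  motion:
    - {"tx":-0.051,"ty":-0.006,"tz":0,"rx":0,"ry":0,"rz":0,"gripper":-1}
    - {"tx":0,"ty":0,"tz":0.095,"rx":0,"ry":0,"rz":0,"gripper":-1}
    - {"tx":0,"ty":0,"tz":0.095,"rx":0,"ry":0,"rz":0,"gripper":-1}
    - {"tx":0,"ty":0,"tz":0.095,"rx":0,"ry":0,"rz":0,"gripper":-1}
    - {"tx":0,"ty":0,"tz":0.05,"rx":0,"ry":0,"rz":0,"gripper":-1}
    - {"tx":0,"ty":0,"tz":0.045,"rx":0,"ry":0,"rz":0,"gripper":-1}
    - {"tx":0,"ty":0,"tz":0,"rx":0,"ry":0,"rz":0,"gripper":-1}

```text
time_s: 7.88
ee_pos: [444.5, 13.9, 14.5]
ee_rot: [180.0, 9.9, -177.0]
force: [0.7, -0.0, 0.1]
gripper_width: 91.8
gripper_force: 0.0
```

send_rows:
  motion:
    - {"tx":0,"ty":0,"tz":0,"rx":0,"ry":0,"rz":0,"gripper":1}
    - {"tx":0,"ty":0,"tz":0,"rx":0,"ry":0,"rz":0,"gripper":1}
    - {"tx":0,"ty":0,"tz":0,"rx":0,"ry":0,"rz":0,"gripper":1}
    - {"tx":0,"ty":0,"tz":0,"rx":0,"ry":0,"rz":0,"gripper":1}
    - {"tx":0,"ty":0,"tz":0,"rx":0,"ry":0,"rz":0,"gripper":1}
    - {"tx":0,"ty":0,"tz":0,"rx":0,"ry":0,"rz":0,"gripper":1}
  grip_force: 40

```text
time_s: 8.62
ee_pos: [443.9, 14.0, 16.1]
ee_rot: [180.0, 10.1, -177.0]
force: [-0.6, 1.8, 6.9]
gripper_width: 65.8
gripper_force: 40.0
```

send_rows:
  motion:
    - {"tx":-0.009,"ty":0,"tz":-0.05,"rx":0,"ry":0,"rz":0,"gripper":1}
    - {"tx":-0.017,"ty":0,"tz":-0.1,"rx":0,"ry":0,"rz":0,"gripper":1}
    - {"tx":-0.017,"ty":0,"tz":-0.1,"rx":0,"ry":0,"rz":0,"gripper":1}
    - {"tx":-0.017,"ty":0,"tz":-0.1,"rx":0,"ry":0,"rz":0,"gripper":1}
    - {"tx":-0.017,"ty":0,"tz":-0.1,"rx":0,"ry":0,"rz":0,"gripper":1}
    - {"tx":0,"ty":0,"tz":0,"rx":0,"ry":0,"rz":0,"gripper":1}
    - {"tx":0,"ty":0,"tz":0,"rx":0,"ry":0,"rz":0,"gripper":1}

```text
time_s: 9.5
ee_pos: [440.1, 13.7, 241.4]
ee_rot: [-180.0, 9.7, -177.0]
force: [0.6, -0.1, -5.4]
gripper_width: 65.7
gripper_force: 40.0
```

Run:
```python
from kin import *
s=env.state();print(s['time_s'],s['qpos'].round(1),s['ee_pos'],s['ee_rot'],s['force'],s['gripper_width'],s['gripper_force'])
Rg=tool(183,-10);p0=np.array(s['ee_pos']);Rc=R.from_euler('xyz',s['ee_rot'],degrees=True)
ax=R.from_euler('z',3,degrees=True).apply([-1,0,0]);F0=R.from_rotvec(np.pi/2*np.cross(ax,[0,0,1]))
B=np.array([514,418,210.])
for az in(-110,-90,-75,-60,-45):
    Rf=R.from_euler('z',az,degrees=True)*F0*Rg; rv=(Rc.inv()*Rf).as_rotvec(); pf=B+Rf.apply([0,0,19])
    Q=[];q=np.array(s['qpos'])
    for k in np.linspace(0,1,13):
        o=ik(p0,Rc*R.from_rotvec(k*rv)); 
        if not o: print(az,'no ik rot',k);break
        q=min(o,key=lambda x:abs(x-q).max());Q.append(q)
    for k in np.linspace(0,1,11):
        o=ik(p0+k*(pf-p0),Rf)
        if not o: print(az,'no ik tr',k);break
        q=min(o,key=lambda x:abs(x-q).max());Q.append(q)
    Q=np.array(Q);print(az,'rotdeg',np.degrees(rv).round(1),'maxstep',abs(np.diff(Q,axis=0)).max(0).round(0),'\n mid',Q[min(12,len(Q)-1)].round(0),'end',Q[-1].round(0),'tr',Rf.inv().apply(pf-p0).round(1), 'toolz',Rf.apply([0,0,1]).round(2))
```

```text
9.5 [-1.000e-01 -2.000e-01  1.093e+02  6.000e-01  6.130e+01 -9.330e+01] [440.061282    13.72029402 241.39169023] [-179.99993981    9.7203056  -177.02329461] [ 0.6056566  -0.11736824 -5.44261632] 65.74362173545798 39.98624885774916
-110 rotdeg [-68.1  58.5  96.8] maxstep [6. 3. 4. 7. 6. 4.] 
 mid [-36.  19. 122.  69.  94. -53.] end [ 21.  26. 118. 116.  60. -57.] tr [ 40.  -47.5 426.5] toolz [ 0.29  0.94 -0.17]
-90 rotdeg [-56.4  69.1  80.1] maxstep [5. 3. 3. 5. 6. 4.] 
 mid [-31.  26. 110.  58. 105. -53.] end [ 16.  32. 106.  93.  74. -47.] tr [ 38.5  95.  418.2] toolz [-0.05  0.98 -0.17]
-75 rotdeg [-47.3  75.5  67.1] maxstep [4. 3. 4. 5. 7. 4.] 
 mid [-26.  31. 101.  50. 113. -55.] end [ 16.  37.  96.  81.  85. -43.] tr [ 31.9 195.2 380.6] toolz [-0.3   0.94 -0.17]
-60 rotdeg [-38.   80.7  54. ] maxstep [4. 4. 4. 4. 7. 4.] 
 mid [-21.  35.  94.  42. 121. -58.] end [ 17.  43.  85.  72.  97. -40.] tr [ 21.  282.2 318.7] toolz [-0.54  0.83 -0.17]
-45 rotdeg [-28.6  84.7  40.6] maxstep [4. 4. 4. 4. 8. 4.] 
 mid [-16.  38.  87.  34. 128. -63.] end [ 19.  48.  73.  65. 109. -38.] tr [  6.5 349.9 236.7] toolz [-0.73  0.66 -0.17]
```

send_rows:
  motion:
    - {"tx":0,"ty":0,"tz":0,"rx":-0.1314,"ry":0.2097,"rz":0.1864,"gripper":1}
    - {"tx":0,"ty":0,"tz":0,"rx":-0.1314,"ry":0.2097,"rz":0.1864,"gripper":1}
    - {"tx":0,"ty":0,"tz":0,"rx":-0.1314,"ry":0.2097,"rz":0.1864,"gripper":1}
    - {"tx":0,"ty":0,"tz":0,"rx":-0.1314,"ry":0.2097,"rz":0.1864,"gripper":1}
    - {"tx":0,"ty":0,"tz":0,"rx":-0.1314,"ry":0.2097,"rz":0.1864,"gripper":1}
    - {"tx":0,"ty":0,"tz":0,"rx":-0.1314,"ry":0.2097,"rz":0.1864,"gripper":1}
    - {"tx":0,"ty":0,"tz":0,"rx":-0.1314,"ry":0.2097,"rz":0.1864,"gripper":1}
    - {"tx":0,"ty":0,"tz":0,"rx":-0.1314,"ry":0.2097,"rz":0.1864,"gripper":1}
    - {"tx":0,"ty":0,"tz":0,"rx":-0.1314,"ry":0.2097,"rz":0.1864,"gripper":1}
    - {"tx":0,"ty":0,"tz":0,"rx":-0.1314,"ry":0.2097,"rz":0.1864,"gripper":1}
    - {"tx":0,"ty":0,"tz":0,"rx":-0.1314,"ry":0.2097,"rz":0.1864,"gripper":1}
    - {"tx":0,"ty":0,"tz":0,"rx":-0.1314,"ry":0.2097,"rz":0.1864,"gripper":1}

```text
time_s: 11.0
ee_pos: [442.1, 13.6, 240.4]
ee_rot: [-179.5, -80.1, 107.3]
force: [0.1, 0.3, -3.5]
gripper_width: 65.9
gripper_force: 40.0
```

```bash
cat > f.py <<'E'
from kin import *
s=env.state();print(s['time_s'],s['qpos'].round(1),s['ee_pos'],s['ee_rot'],s['force'],s['gripper_width'],s['gripper_force'])
ax=R.from_euler('z',3,degrees=True).apply([-1,0,0]);F0=R.from_rotvec(np.pi/2*np.cross(ax,[0,0,1]))
Rg=tool(183,-10);Rf=R.from_euler('z',-75,degrees=True)*F0*Rg
Rc=R.from_euler('xyz',s['ee_rot'],degrees=True)
print('pocket dir',Rc.apply(Rg.inv().apply(ax)).round(3),'centre',np.array(s['ee_pos'])-Rc.apply([0,0,19]))
import sys
delta(np.array([514,418,float(sys.argv[1])])+Rf.apply([0,0,19]),Rf)
E
python3 f.py 210
```

```text
11.0 [-30.1  36.3  99.9  45.6 112.4 -59.8] [442.14836985  13.64382273 240.43674879] [-179.54066378  -80.06284951  107.33323492] [ 0.07921208  0.2649791  -3.45021479] 65.86947835472397 39.983142204000615
pocket dir [ 0.002 -0.001  1.   ] centre [447.86931473  -4.17529699 243.71543176]
shift(tool,mm) [ 32.9 191.9 381.8] units [0.0658 0.3838 0.7637] | rotvec deg [ 0.2  -0.06 -0.12] units [ 0.007 -0.002 -0.004]
```

send_rows:
  motion:
    - {"tx":0.0066,"ty":0.038,"tz":0.0764,"rx":0,"ry":0,"rz":0,"gripper":1}
    - {"tx":0.0066,"ty":0.038,"tz":0.0764,"rx":0,"ry":0,"rz":0,"gripper":1}
    - {"tx":0.0066,"ty":0.038,"tz":0.0764,"rx":0,"ry":0,"rz":0,"gripper":1}
    - {"tx":0.0066,"ty":0.038,"tz":0.0764,"rx":0,"ry":0,"rz":0,"gripper":1}
    - {"tx":0.0066,"ty":0.038,"tz":0.0764,"rx":0,"ry":0,"rz":0,"gripper":1}
    - {"tx":0.0066,"ty":0.038,"tz":0.0764,"rx":0,"ry":0,"rz":0,"gripper":1}
    - {"tx":0.0066,"ty":0.038,"tz":0.0764,"rx":0,"ry":0,"rz":0,"gripper":1}
    - {"tx":0.0066,"ty":0.038,"tz":0.0764,"rx":0,"ry":0,"rz":0,"gripper":1}
    - {"tx":0.0066,"ty":0.038,"tz":0.0764,"rx":0,"ry":0,"rz":0,"gripper":1}
    - {"tx":0.0066,"ty":0.038,"tz":0.0764,"rx":0,"ry":0,"rz":0,"gripper":1}
    - {"tx":0,"ty":0,"tz":0,"rx":0,"ry":0,"rz":0,"gripper":1}
    - {"tx":0,"ty":0,"tz":0,"rx":0,"ry":0,"rz":0,"gripper":1}

```text
time_s: 12.5
ee_pos: [504.1, 435.4, 207.6]
ee_rot: [179.7, -79.8, 108.4]
force: [-0.5, 0.4, -3.6]
gripper_width: 65.7
gripper_force: 40.0
```

```bash
python3 f.py 175; python3 -c "
from h import *
a=grab('top')[0];b=grab('side')[0]
cv2.imwrite('pics/m.png',np.hstack([cv2.resize(a[150:330,40:220],(400,400)),cv2.resize(b[200:400,180:380],(400,400))])[:,:,::-1])"
```

```text
12.5 [ 10.2  38.6 101.4  77.5  87.1 -50.5] [504.08229431 435.39862988 207.56571177] [179.66314316 -79.8145747  108.35004206] [-0.52917186  0.38772301 -3.6411378 ] 65.67009882382591 39.987181852629874
pocket dir [-0.002  0.003  1.   ] centre [509.86351061 417.61410529 210.92550689]
shift(tool,mm) [-35.5   4.    5.5] units [-0.0709  0.008   0.0109] | rotvec deg [-0.01  0.19  0.06] units [-0.     0.006  0.002]
```

View pics/m.png

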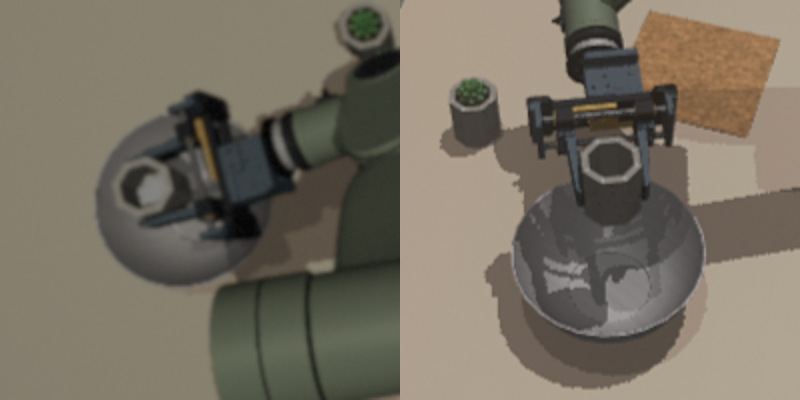

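The pocket (at (145,185) left, (610,160) right) faces up over the bowl; parallax shifts it. I'll now lower it a little.

send_rows:
  motion:
    - {"tx":-0.035,"ty":0.004,"tz":0.0055,"rx":0,"ry":0,"rz":0,"gripper":1}
    - {"tx":-0.036,"ty":0.004,"tz":0.0055,"rx":0,"ry":0,"rz":0,"gripper":1}
    - {"tx":0,"ty":0,"tz":0,"rx":0,"ry":0,"rz":0,"gripper":1}
    - {"tx":0,"ty":0,"tz":0,"rx":0,"ry":0,"rz":0,"gripper":1}
    - {"tx":0,"ty":0,"tz":0,"rx":0,"ry":0,"rz":0,"gripper":1}
    - {"tx":0,"ty":0,"tz":0,"rx":0,"ry":0,"rz":0,"gripper":1}

```text
time_s: 13.35
ee_pos: [509.1, 436.4, 174.8]
ee_rot: [177.9, -79.9, 110.1]
force: [0.1, -1.0, -4.3]
gripper_width: 66.3
gripper_force: 40.0
```

```bash
python3 f.py 175; python3 -c "
from h import *
c=grab('top');s=grab('side')
for k,v in(('t',c),('s',s)):print(k,proj(v,[513,418,214]),proj(v,[513,418,136]))
a,b=c[0],s[0]
cv2.imwrite('pics/m2.png',np.hstack([cv2.resize(a[150:330,40:220],(400,400)),cv2.resize(b[200:400,180:380],(400,400))])[:,:,::-1])"
```

```text
13.35 [ 10.2  41.7 101.6  77.8  86.5 -53.9] [509.14339496 436.37084193 174.81812028] [177.91943665 -79.93409185 110.05696229] [ 0.07323689 -1.0405807  -4.27231544] 66.25350107442104 39.98730944702402
pocket dir [-0.006 -0.001  1.   ] centre [514.90703962 418.57289328 178.13676819]
shift(tool,mm) [-3.1 -1.1  0.3] units [-0.0062 -0.0022  0.0006] | rotvec deg [0.06 0.06 0.36] units [0.002 0.002 0.012]
t [108.00289157 233.54357685] [117.58684484 237.06329961]
s [284.05000328 290.84435294] [284.69682742 311.66194751]
```

View pics/m2.png

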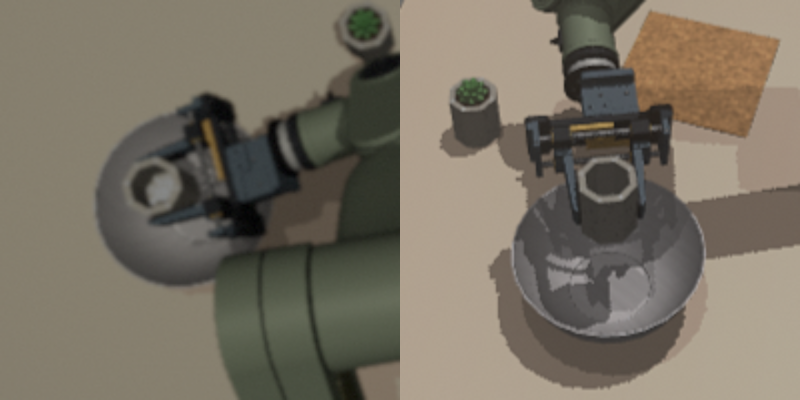

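The mouth sits at (109.8,233) in top and (284,289) in side, against the predicted (108,233.5) and (284,291): centred, upright and still.

```bash
python3 -c "
from workcell import env
s=env.state();print(abs(s['qvel']).max());print(env.job_done())"
```

```text
0.023326793865291608
the job is handed in; nothing more can be done
None
```

The planter from the middle mat had its pocket in the end nearest the robot; I handed the job in with it held still, pocket straight up, over the middle of the bowl and about 54 mm clear of the rim, though the hand-in call returned no verdict.

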